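Mount a keyhole die shoe under a bench press and wind the ram down onto it

TASK

Fit the crimp die shoe to the hand press: set its plate flat over the two screw heads on the press bed, with the long end of the die block towards the open front of the press, slide it in under the ram until the screws stop it at the ends of the keyhole slots, and let go. Then push the spokes of the star handle round until the ram comes down and rests on the die block; move the ram only by the star handle, and do not disturb the small parts standing on the bench.

Things in the scene. Friction and masses are not known exactly. Their poses are not given: they have to be found in the camera images.
- press: Green cast-iron bench press with a steel bed. Origin: bench height, on the ram axis. z up; x points from the open front (facing the robot) into the throat. Bed 55 mm above the bench, x -85 to 80 mm, 62 mm to either side. Column x 85 to 170 mm, 55 mm wide, carrying the head that overhangs the bed.
- head_lip (a point): Lower front edge of the press head, middle: press frame x -34, z 165 mm (110 mm above the bed). The head is 55 mm wide, runs from here back to the column, top at z 315 mm. A gripper held upright beside it cannot bring the die home: it must lean back out of the throat by 25 to 40 degrees.
- screws (a point): Mid-point between two black button-head shoulder screws that stand on the bed, at the bed's surface: press frame x 0, y 0, z 55 mm; axes as the press. The screws are at y +37 and -37 mm. Shank 6 mm thick, head 13 mm across; underside of the head 7 mm, its top 11.5 mm above the bed.
- ram_face (a point): Centre of the ram's flat lower face, on the press axis; 145 mm above the bench at star handle reading 0, and 20 mm lower per rad. The die block's top is 97 mm above the bench once the shoe lies home, so the ram rests on it at about 2.4 rad.
- ram: Ram: 25 mm square steel bar, 290 mm long, running upright through the head; origin at the centre of its lower face, axes as the press. To be moved only through the star handle.
- star_hub (a point): Centre of the star handle, on its axis, in the plane of its spokes: press frame x 32.5, y -115, z 235 mm. It turns about a line parallel to the press's y. Hub 48 mm across, 36 mm wide; four steel spokes 12 mm thick, 90 degrees apart, each ending in a 28 mm black ball centred 130 mm from the axis.
- star (a joint): Star handle angle, rad: 0 = ram fully up, grows as the ram goes down. Stays where left; turning it that way takes about 0.3 N m (3 to 4 N at 90 mm), back twice that. At reading q one spoke points to the press's front (its -x) and 0.9 - q rad above level (below when negative); others every 1.571 rad. Pushing front spokes down raises the reading.
- die_grip (a point): Grip point on the die shoe (0.5 kg): mid-width of its steel die block, near the block's front end, 31 mm above the shoe's underside. z up, x towards the keyhole end. Block 20 mm wide, from x -16 to +68 mm of this point, top 42 mm above the underside. Shoe starts flat on the bench. Home in the press this point is at press x -50 (-49 hard home), y 0, z 86 mm.
- keyholes (a point): Mid-point between the two entry holes, underside of the shoe; 66 mm from die_grip along x, same axes. Aluminium plate 5 mm thick, 110 mm wide, x -82 to +20 mm of this point. Keyholes at y +37 and -37 mm: round entry hole 17 mm across; an 8 mm wide slot runs from it to x -16 mm (centre of its round end). So the plate drops over the heads 16 mm short of home, then slides along press +x.
- housing: Red plastic terminal housing, 36 x 24 x 22 mm, standing on the bench; origin at the centre of its underside. Leave it alone.
- ferrule: Brass ferrule sleeve, 18 mm across, 24 mm tall, standing on the bench; origin at the centre of its underside. Leave it alone.
- spacer: White nylon spacer ring, 26 mm across, 20 mm tall, flat on the bench; origin at the centre of its underside. Leave it alone.
- upper_die: Spare dark steel upper die, 50 x 24 x 38 mm, stepped block without a plate, on the bench; origin at the centre of its underside. Leave it alone.

How it is judged:
By the outcome, as a careful person would: the job done as asked, in the order asked, and still so for the second after the job is handed in, with the robot touching nothing.
It also fails if it takes over 59 s, if anything falls off the work surface, if the arm or the gripper's body presses on something with over 40 N, if the wrist force passes 120 N, or if a joint passes its speed limit or range.

ROBOT

A 6-joint arm with a two-finger parallel gripper is mounted at the origin on the work surface. World frame = base frame: x ahead of the robot, y to its left, z up, the work surface at z = 0. Lengths are in mm, angles in rad, forces in N, time in s.
With the tool pointing down it reaches from about 425 to 950 mm from the base axis. Payload 3.5 kg.
Tool frame: the origin (TCP) lies midway between the tips of the shut fingers; the grasp point (between the pads) lies 19 mm behind it; z points along the fingers, y is the line along which they close (so a half turn about z gives the same grasp; the last joint's range is limited). The gripper opens to 85 mm and grips with 20 to 120 N. Pads are 22 mm wide; open, the fingers measure 114 mm over their backs; the gripper's body (76 mm by 85 mm) begins 54 mm behind the grasp point. The pads swing forward as they close: fully open they stand 13 mm farther back than shut.
Start: joints at [1.02, 0.286, 1.577, -0, 1.279, -0.15], TCP at [263.318, 621.506, 231.325] pointing down, gripper open.
Joint ranges: [-2.77, 2.77], [-0.9, 2.22], [0.21, 2.48], [-1.53, 4.67], [0.24, 2.81], [-2.84, 2.84]. Speed limits (rad/s): [2.79, 2.79, 3.14, 3.14, 3.14, 3.14].

INTERFACE

Orientations are given as a unit quaternion [x, y, z, w].
In Python, from workcell import bot, cams gives the robot as it stands. The module is installed in compiled form; this text tells all that it offers.
- The arm moves only by the tool jog_arm, never from a script. Its arguments are lists of equal length, an entry for each row: "linear": the shift along the tool's x, y, z in m, a list of three; "turn": the turn about the tool's z in degrees; "gripper": the finger opening in m, from 0 to 0.0854. A call has exactly 8 rows; each row is the pose to reach, as a shift and turn from the pose commanded when the call began, along the tool's axes at that moment; what a row does not reach only later rows make up. A row lasts 1/12 s, in which the tool goes at most 41.7 mm and 7.16 degrees, less where a joint would pass 70% of its speed; a pose out of reach is approached as far as the arm can. A call with a gripper value outside its range is refused whole. The fingers move at their own pace and stop on an object; the grip force is fixed at half the most. Time passes only in rows, so rows that repeat a pose let the fingers close, or fill a call up. It gives the time, the measured TCP pose, the force, the opening and the grip force at its end, in the units of the state.
- bot.sense(): the state, without advancing time (a new reading comes with each control period).
- cams.capture(name): name is "scene" or "side" or "wrist"; returns the picture (480x640x3 uint8, red, green, blue); there is no depth.
- cams.camera_info(name): a dict with "mtx" (3x3 intrinsics, pixels), "R" (3x3) and "t" (3): a world point X has camera coordinates R X + t. Camera axes: x right, y down, z forward; pixel columns grow to the right and rows downward; lengths in mm; the calibration is good to about 2 mm. The wrist camera is an equidistant fisheye: a pixel r from the principal point sees the ray r / f radians off the axis. A picture is of the moment at which its call begins: read the wrist's pose just before it. camera_info takes no time and is no camera call; for the wrist camera it gives the pose at the moment of the call.
- bot.finish_job(): hands the job in; it is judged then, once.
The state is a dict: "time": time; "joint_pos": joint angles; "qvel": joint speeds; "joint_efforts": joint torques, N m; "tcp_pos": TCP position; "eef_rot": TCP orientation; "contact_force": force on the tool from outside, world axes, zero at the start; "ft_torque": the same for the moment, N m; "width": finger opening in mm; "grip_force": force on a finger pad.
Only numpy, scipy, OpenCV 4.12 (cv2) and the standard library are available. Lean on these libraries where they do the work, as an engineer would, in place of code of your own. Each camera call takes 0.05 s, during which the arm holds its last target. There are 200 camera calls.

## Working session

There is one attempt and no reset: what is moved stays moved. The work goes in short steps, Python scripts to look and compute and a tool call to move; the robot and the scene stay as the last step left them, time stands still between calls to the robot, and variables do not carry over. Pictures are saved under pics/ and viewed, at most 10 in all, crops included, and the job is handed in when it is done.

Besides the shell and the picture viewer there is one more tool, called after "Emit:" in YAML: its name, and indented under it one key for each argument. jog_arm: Moves the arm, as the interface text tells. Its arguments: {"type":"object","properties":{"linear":{"type":"array"},"turn":{"type":"array"},"gripper":{"type":"array"}},"required":["linear","turn","gripper"]}

```bash
mkdir -p pics
python3 - <<'E'
from workcell import bot,cams
import cv2,numpy as np
print(bot.sense())
ims=[]
for n in ("scene","side","wrist"):
    i=cams.camera_info(n);print(n,np.round(i["mtx"],2).tolist(),np.round(i["R"],5).tolist(),np.round(i["t"],2).tolist())
    im=cams.capture(n);cv2.imwrite(f"pics/{n}0.png",im[:,:,::-1])
E
```

```text
{'time': 0.0, 'joint_pos': array([ 1.02002133e+00,  2.87162163e-01,  1.57818003e+00,  5.69227141e-06,
        1.27858864e+00, -1.49995425e-01]), 'qvel': array([-0.00107781, -0.00095355, -0.00125189, -0.00074227, -0.00072084,
        0.00064424]), 'joint_efforts': array([ 7.58037877e-04, -4.05967176e+01, -2.92635638e+01, -1.07434532e-04,
        5.64973147e-03, -4.42018219e-06]), 'tcp_pos': array([262.96383208, 620.95971258, 229.94786535]), 'eef_rot': array([ 1.99052003e-01,  9.79988231e-01, -1.09712328e-03, -4.03861041e-04]), 'contact_force': array([-0.54827713,  0.12781247,  0.27741848]), 'ft_torque': array([-0.02013193,  0.02476859, -0.010636  ]), 'grip_force': 0.0, 'width': 85.57385188671172}
scene [[452.78, 0.0, 314.29], [0.0, 452.78, 246.35], [0.0, 0.0, 1.0]] [[-0.60979, 0.79251, 0.00902], [0.61737, 0.4821, -0.62164], [-0.497, -0.3735, -0.78325]] [314.47, -259.52, 1327.33]
side [[458.02, 0.0, 322.66], [0.0, 458.02, 236.84], [0.0, 0.0, 1.0]] [[0.71802, -0.69602, 0.00063], [-0.52989, -0.54722, -0.64789], [0.45129, 0.46487, -0.76173]] [-393.49, 411.05, 713.74]
wrist [[371.65, 0.0, 322.2], [0.0, 371.65, 237.36], [0.0, 0.0, 1.0]] [[0.38934, 0.92109, -0.00279], [0.88763, -0.37439, 0.26823], [0.24602, -0.10691, -0.96335]] [-673.02, -34.57, 379.51]
```

View pics/scene0.png

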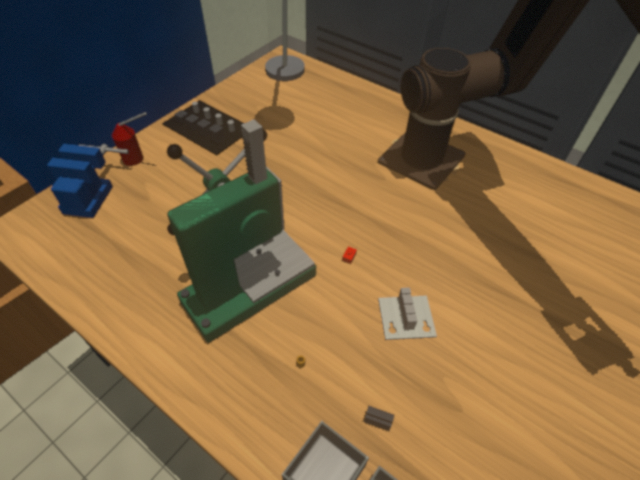

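View pics/side0.png

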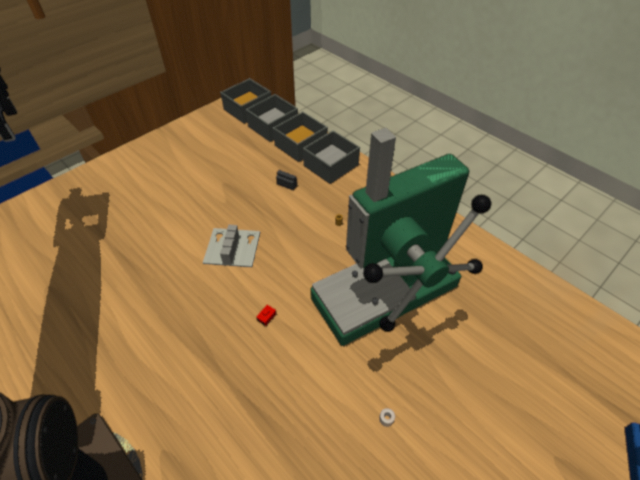

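The scene view shows the shoe at about (407,317) and the press bed at about (270,265). In the side view the shoe is at (232,247) and the bed at (355,300). Next I'll view an enlarged composite with the wrist picture.

```bash
cat > h.py <<'E'
from workcell import bot,cams
import cv2,numpy as np
def ray(n,uv,info=None):
    i=info or cams.camera_info(n);K,R,t=i["mtx"],i["R"],i["t"]
    x=(np.array(uv,float)-[K[0][2],K[1][2]])/K[0][0]
    if n=="wrist":
        r=np.hypot(*x); d=np.array([*(x/max(r,1e-9)*np.sin(r)),np.cos(r)])
    else: d=np.array([*x,1.])
    return -R.T@t,R.T@d
def plane(n,uv,z,info=None):
    o,d=ray(n,uv,info);return o+d*(z-o[2])/d[2]
def tri(a,b):
    (o1,d1),(o2,d2)=a,b
    d1=d1/np.linalg.norm(d1);d2=d2/np.linalg.norm(d2)
    s=np.linalg.lstsq(np.c_[d1,-d2],o2-o1,rcond=None)[0]
    p,q=o1+s[0]*d1,o2+s[1]*d2
    return (p+q)/2,np.linalg.norm(p-q)
def proj(n,X,info=None):
    i=info or cams.camera_info(n);K=i["mtx"];c=i["R"]@np.array(X,float)+i["t"]
    if n=="wrist":
        r=np.hypot(c[0],c[1]);th=np.arctan2(r,c[2]);v=c[:2]/max(r,1e-9)*th
    else: v=c[:2]/c[2]
    return v*K[0][0]+[K[0][2],K[1][2]]
E
python3 - <<'E'
from h import *
for n,uv in (("scene",(407,317)),("side",(232,247))): print(plane(n,uv,5))
for n,uv in (("scene",(268,266)),("side",(358,300))): print(plane(n,uv,55))
s=cv2.imread("pics/scene0.png");d=cv2.imread("pics/side0.png");w=cv2.imread("pics/wrist0.png")
z=lambda im,x,y,k,W,H:cv2.resize(im[y:y+H//k,x:x+W//k],(W,H),interpolation=cv2.INTER_CUBIC)
c=np.vstack([np.hstack([z(s,360,270,4,400,300),z(s,220,215,3,400,300)]),np.hstack([z(d,190,205,4,400,300),cv2.resize(w,(400,300))])])
cv2.imwrite("pics/c1.png",c)
E
```

```text
[490.8844861  236.86248685   5.        ]
[486.75911907 231.83370541   5.        ]
[599.11500823 -66.94147311  55.        ]
[563.0481533 -82.8147266  55.       ]
```

View pics/c1.png

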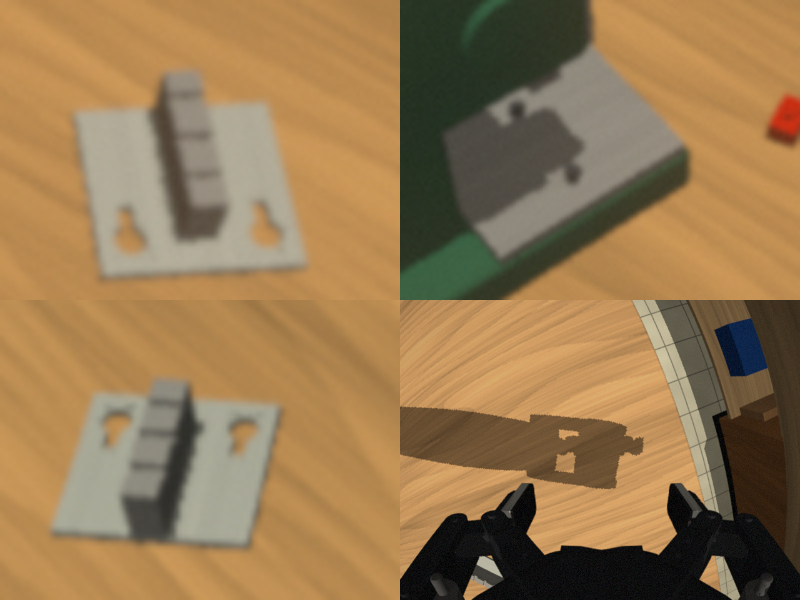

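The composite shows the plate corners and keyhole entry holes, with the entry holes at the end away from the robot. It also shows the screw heads at about (259,252) and (277,273) in the scene view, and the bed corners. I'll turn these into positions.

Run:
```python
from h import *
np.set_printoptions(precision=1,suppress=True)
A=lambda p:(360+p[0]/4,270+p[1]/4); B=lambda p:(220+(p[0]-400)/3,215+p[1]/3); C=lambda p:(190+p[0]/4,205+(p[1]-300)/4)
print("shoe scene",*[plane("scene",A(p),5)[:2] for p in((75,112),(268,102),(307,265),(102,278),(131,240),(267,234))])
print("shoe side",*[plane("side",C(p),5)[:2] for p in((281,405),(97,393),(53,532),(248,547))])
print("screws",*[plane("scene",B(p),65)[:2] for p in((518,110),(573,173))])
print("bed FR,FL,BL",*[plane("scene",B(p),55)[:2] for p in((590,47),(687,150),(500,258))])
d=cams.capture("side");s=cams.capture("scene")
def edges(im,n,lo,hi,box,zz):
    x0,y0,x1,y1=box;h=cv2.cvtColor(im,cv2.COLOR_RGB2HSV)[y0:y1,x0:x1]
    m=cv2.inRange(h,lo,hi);cs=max(cv2.findContours(m,0,1)[0],key=cv2.contourArea)
    q=cv2.approxPolyDP(cv2.convexHull(cs),4,True)[:,0]+[x0,y0]
    print(n,cv2.contourArea(cs),q.tolist(),*[plane(n,p,zz)[:2] for p in q])
edges(s,"scene",(0,0,40),(180,70,255),(370,280,450,350),5)
edges(d,"side",(0,0,40),(180,70,255),(195,215,270,275),5)
edges(s,"scene",(0,0,40),(180,50,255),(225,215,330,310),55)
edges(d,"side",(0,0,40),(180,50,255),(300,255,400,345),55)
i=cams.camera_info("wrist");print("wristcam",-i["R"].T@i["t"],i["R"].T@[0,0,1])
for n,uv in(("scene",(349,254)),("side",(266,315)),("scene",(300,361)),("side",(339,220)),("side",(388,417)),("scene",(378,418))):print(plane(n,uv,12)[:2])
z=lambda im,x,y,k,W,H:cv2.resize(im[y:y+H//k,x:x+W//k],(W,H),interpolation=cv2.INTER_CUBIC)
cv2.imwrite("pics/c2.png",np.hstack([z(d,300,180,4,800,600)])[:,:,::-1])
```

```text
shoe scene [487.7 161.7] [414.8 244.5] [492.5 310.6] [565.9 228.4] [537.3 228.8] [489.2 284.8]
shoe side [562.7 224.2] [491.1 306.5] [413.9 239.2] [484.6 156.5]
screws [ 586.  -103.4] [604.7 -33.1]
bed FR,FL,BL [ 498.6 -106.6] [531.4  15.4] [686.7 -31.2]
scene 1895.5 [[425, 296], [435, 335], [386, 338], [379, 299], [403, 288]] [418.8 241.6] [492.1 306.2] [562.3 227.4] [489.6 163.6] [430.8 191.2]
side 1687.5 [[259, 232], [251, 266], [203, 262], [213, 229], [234, 225]] [559.1 224.4] [484.3 159.6] [415.1 241.9] [487.6 306.6] [530.5 282.5]
scene 3036.0 [[282, 230], [312, 264], [252, 301], [239, 284], [234, 259]] [ 499.  -110.5] [534.3   7.2] [688.5 -33.4] [674.  -84.7] [ 631.6 -140.3]
side 3964.0 [[399, 266], [399, 314], [393, 321], [343, 333], [313, 288], [352, 255]] [683.6 -85.3] [ 596.  -158.1] [ 576.3 -160. ] [ 491.1 -112.3] [519.5  -1.9] [635.1   1.6]
wristcam [199.4 647.7 373.6] [ 0.2 -0.1 -1. ]
[431.  40.]
[427.2  38. ]
[716.7 118. ]
[715.2 117.1]
[ 449.4 -262.7]
[715.7 304.4]
```

View pics/c2.png

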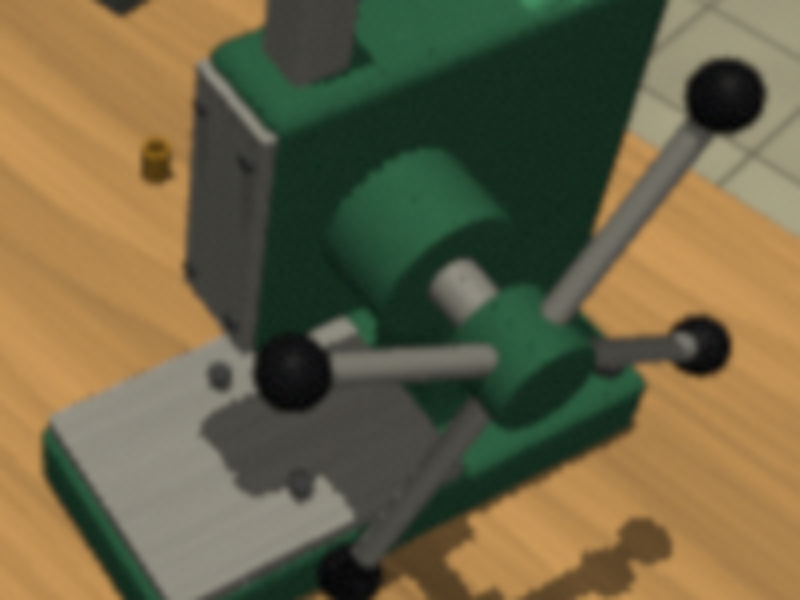

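The side view shows the screw heads at (354.8,274) and (375.3,301). The star's front spokes are at about +0.9 and -0.7 rad, as expected at reading 0. The jog can't tilt the tool. I'll drop the plate over the screws with the gripper upright, holding the block near its front end, then push it home with the shut fingers on the block's front face.

First I'll check the press from both views and take wrist views for precision.

```bash
cat >> h.py <<'E'
np.set_printoptions(precision=1,suppress=True)
from scipy.spatial.transform import Rotation as Ro
def go(xyz,psi):
    s=bot.sense();M=Ro.from_quat(s["eef_rot"]).as_matrix()
    cur=np.degrees(np.arctan2(M[1,0],M[0,0]))
    d=M.T@(np.array(xyz,float)-s["tcp_pos"])
    print("tcp",s["tcp_pos"],"psi %.1f"%cur,"tilt",np.round(M[:2,2],3),"-> shift m",np.round(d/1000,4),"turn",round(-((psi-cur+180)%360-180),1),"t",round(s["time"],2),"F",s["contact_force"],"j",np.round(s["joint_pos"],2))
E
python3 - <<'E'
from h import *
a=tri(ray("scene",(220+118/3,215+110/3)),ray("side",(354.75,274)));b=tri(ray("scene",(220+173/3,215+173/3)),ray("side",(375.25,301)))
print(a,b)
a=tri(ray("scene",(220+118/3,215+110/3)),ray("side",(375.25,301)));b=tri(ray("scene",(220+173/3,215+173/3)),ray("side",(354.75,274)))
print(a,b,(a[0]+b[0])/2)
go((471,-34,231),165)
E
```

```text
(array([592. , -69.2,  99.5]), np.float64(37.099050270668485)) (array([592.5, -76.3,  14.1]), np.float64(44.29722221975682))
(array([ 583. , -108.1,   58.2]), np.float64(1.7564263568187042)) (array([601.5, -37. ,  58. ]), np.float64(1.0063102082484416)) [592.3 -72.6  58.1]
tcp [263.2 621.3 230.7] psi 157.0 tilt [-0. -0.] -> shift m [-0.4 -0.5  0. ] turn -8.0 t 0.25 F [ 0.9  0.1 -1.2] j [ 1.   0.3  1.6  0.   1.3 -0.1]
```

Emit:
jog_arm:
  linear:
    - [-0.028,-0.033,0]
    - [-0.056,-0.065,0]
    - [-0.084,-0.098,0]
    - [-0.112,-0.13,0]
    - [-0.14,-0.163,0]
    - [-0.168,-0.196,0]
    - [-0.196,-0.228,0]
    - [-0.22,-0.26,0]
  turn: [0,0,0,0,0,0,0,0]
  gripper: [0.085,0.085,0.085,0.085,0.085,0.085,0.085,0.085]

```text
time: 0.92
tcp_pos: [362.8, 301.6, 231.4]
eef_rot: [0.199, 0.98, 0.0, 0.0]
contact_force: [1.1, 0.1, 0.4]
width: 85.1
grip_force: 0.0
```

Emit:
jog_arm:
  linear:
    - [-0.028,-0.033,0]
    - [-0.056,-0.065,0]
    - [-0.084,-0.098,0]
    - [-0.112,-0.13,0]
    - [-0.14,-0.163,0]
    - [-0.168,-0.196,0]
    - [-0.196,-0.228,0]
    - [-0.22,-0.26,0]
  turn: [-1,-2,-3,-4,-5,-6,-7,-8]
  gripper: [0.085,0.085,0.085,0.085,0.085,0.085,0.085,0.085]

```text
time: 1.58
tcp_pos: [462.1, -16.9, 231.7]
eef_rot: [0.13, 0.992, 0.0, 0.001]
contact_force: [0.3, 0.5, -0.4]
width: 85.1
grip_force: 0.0
```

Run:
```python
from h import *
go((471,-34,231),165)
i=cams.camera_info("wrist");np.savez("w1.npz",**i)
im=cams.capture("wrist");cv2.imwrite("pics/w1.png",im[:,:,::-1])
print(proj("wrist",(585,-105,65),i),proj("wrist",(603,-35,65),i))
```

```text
tcp [462.1 -16.9 231.7] psi 165.1 tilt [ 0. -0.] -> shift m [-0. -0.  0.] turn 0.1 t 1.58 F [ 0.3  0.5 -0.4] j [-0.3 -0.2  2.1  0.   1.3 -1.6]
[269.1 357.2] [341.7 357.4]
```

View pics/w1.png

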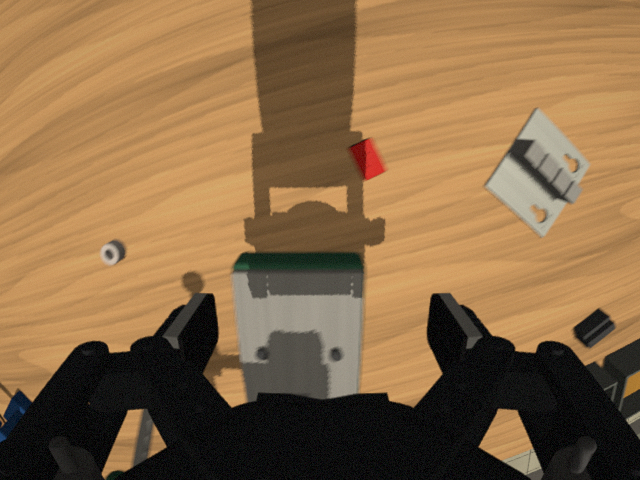

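The wrist view shows the screw heads at (262,354) and (336,354), the bed front edge at row 270, and the shoe at about (540,172). I'll compute positions from these.

Run:
```python
from h import *
i=dict(np.load("w1.npz"));g=cv2.imread("pics/w1.png",0)
pts=[]
for x,y in((262,354),(336,354)):
    c=g[y-9:y+10,x-9:x+10];m=(c<75).astype(np.uint8);n,l,st,ce=cv2.connectedComponentsWithStats(m)
    print([(s[4],*(q+[x-9,y-9])) for s,q in zip(st[1:],ce[1:])])
    k=1+np.argmax(st[1:,4]);p=plane("wrist",ce[k]+[x-9,y-9],65,i);pts.append(p);print(p)
d=pts[1]-pts[0];print("mid",(pts[0]+pts[1])/2,"len",np.linalg.norm(d),"yaw",np.degrees(np.arctan2(d[1],d[0]))-90)
f=[plane("wrist",p,55,i) for p in((236,271),(362,270))];d=f[1]-f[0];print("front",f,np.linalg.norm(d),np.degrees(np.arctan2(d[1],d[0]))-90)
print("shoe",*[plane("wrist",p,5,i)[:2] for p in((540,108),(486,185),(541,236),(590,165))])
go((440,190,231),220.7)
```

```text
[(np.int32(126), np.float64(263.7857142857143), np.float64(353.015873015873)), (np.int32(1), np.float64(270.0), np.float64(360.0))]
[ 579.  -108.6   65. ]
[(np.int32(75), np.float64(335.50666666666666), np.float64(353.90666666666664))]
[597.2 -39.9  65. ]
mid [588.1 -74.2  65. ] len 71.02953772548379 yaw -14.861289750454034
front [array([ 492.4, -109.1,   55. ]), array([521.1,   4.7,  55. ])] 117.35598071889774 -14.155484906177094
shoe [413.6 243.4] [483.8 157.6] [559.1 221.4] [490.4 306.9]
tcp [463.8 -23.3 231.9] psi 164.8 tilt [ 0. -0.] -> shift m [ 0.1  0.2 -0. ] turn -55.9 t 1.63 F [ 2.1 -3.7  0. ] j [-0.3 -0.2  2.1 -0.   1.3 -1.6]
```

Run:
```python
from h import *
for k in range(4): cams.capture("wrist")
go((471,-34,231),165)
i=cams.camera_info("wrist");np.savez("w2.npz",**i)
im=cams.capture("wrist")[:,:,::-1];cv2.imwrite("pics/w2.png",im);go((471,-34,231),165)
z=lambda x,y,k,W,H:cv2.resize(im[y:y+H//k,x:x+W//k],(W,H),interpolation=cv2.INTER_CUBIC)
e=proj("wrist",(592,-72,65),i).astype(int);print(e)
cv2.imwrite("pics/c3.png",np.vstack([z(e[0]-66,e[1]-25,6,792,300),np.hstack([z(470,90,3,396,300) for _ in (0,)]+[z(e[0]-70,e[1]-95,3,396,300)])]))
```

```text
tcp [461.6 -14.6 231.1] psi 165.0 tilt [-0.  0.] -> shift m [-0. -0.  0.] turn -0.0 t 1.83 F [-0.1 -0.1  0.4] j [-0.2 -0.2  2.1  0.   1.3 -1.6]
tcp [461.5 -13.9 231.1] psi 165.1 tilt [-0.  0.] -> shift m [-0. -0.  0.] turn 0.1 t 1.88 F [-0.1 -0.3 -0.5] j [-0.2 -0.2  2.1  0.   1.3 -1.6]
[300 358]
```

View pics/c3.png

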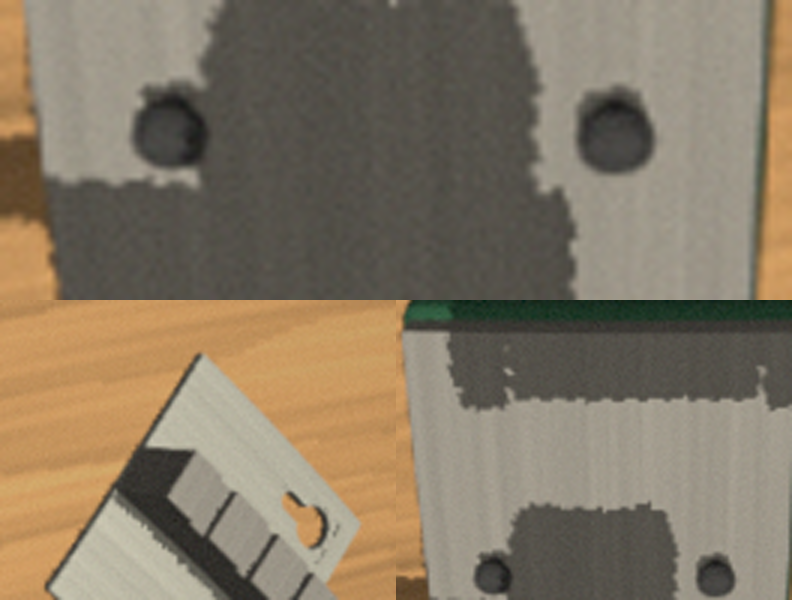

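The crop shows the screw head centres at (262.3,355.0) and (336.7,355.2), and shoe plate corners at (536.7,107.7), (485.3,186) and (590,164.3).

Run:
```python
from h import *
i=dict(np.load("w2.npz"))
for z in (64,66.5):
    a,b=[plane("wrist",p,z,i) for p in((262.3,355.),(336.7,355.2))];d=b-a
    print(a,b,"mid",(a+b)/2,"len",np.linalg.norm(d),"yaw",np.degrees(np.arctan2(d[1],d[0]))-90)
print("shoe",*[plane("wrist",p,5,i)[:2] for p in((536.7,107.7),(485.3,186),(590,164.3))])
go((440,190,231),220.7)
```

```text
[ 580.1 -108.7   64. ] [598.3 -37.   64. ] mid [589.2 -72.9  64. ] len 73.96013679512758 yaw -14.263859412675572
[ 578.6 -107.8   66.5] [596.6 -36.7  66.5] mid [587.6 -72.2  66.5] len 73.36383914265059 yaw -14.263859412675558
shoe [412.1 241.3] [483.8 158.7] [489.  309.1]
tcp [461.5 -13.9 231.1] psi 165.1 tilt [-0.  0.] -> shift m [0.1 0.2 0. ] turn -55.6 t 1.88 F [-0.1 -0.3 -0.5] j [-0.2 -0.2  2.1  0.   1.3 -1.6]
```

Run:
```python
from h import *
np.set_printoptions(precision=4,suppress=True)
go((452,202,130),221)
```

```text
tcp [461.4808 -13.9294 231.1138] psi 165.1 tilt [-0.001  0.001] -> shift m [0.0647 0.2062 0.1012] turn -55.9 t 1.88 F [-0.1464 -0.2757 -0.5079] j [-0.25 -0.2   2.08  0.    1.26 -1.56]
```

Emit:
jog_arm:
  linear:
    - [0.008,0.026,0.01]
    - [0.016,0.052,0.02]
    - [0.024,0.078,0.035]
    - [0.033,0.104,0.05]
    - [0.041,0.13,0.065]
    - [0.049,0.156,0.08]
    - [0.057,0.182,0.09]
    - [0.065,0.206,0.101]
  turn: [-7,-14,-21,-28,-35,-42,-49,-55.9]
  gripper: [0.085,0.085,0.085,0.085,0.085,0.085,0.085,0.085]

```text
time: 2.55
tcp_pos: [450.7, 204.3, 129.8]
eef_rot: [-0.354, 0.935, 0.0, -0.0]
contact_force: [-0.4, -0.0, -0.1]
width: 85.1
grip_force: 0.0
```

Run:
```python
from h import *
for k in range(6): cams.capture("wrist")
np.set_printoptions(precision=4,suppress=True)
go((452,202,130),221)
i=cams.camera_info("wrist");np.savez("w3.npz",**i)
im=cams.capture("wrist")[:,:,::-1];cv2.imwrite("pics/w3.png",im);go((452,202,30),221)
```

```text
tcp [452.1877 201.3603 130.958 ] psi -139.0 tilt [ 0.001 -0.   ] -> shift m [-0.0003  0.0006  0.001 ] turn -0.0 t 2.85 F [0.0015 0.4789 0.3618] j [ 0.21 -0.    2.1  -0.    1.05 -2.07]
tcp [452.4787 200.9693 131.1208] psi -139.1 tilt [0.001 0.   ] -> shift m [-0.0002  0.0012  0.1011] turn -0.1 t 2.9 F [-0.0786  0.4257 -0.2378] j [ 0.21 -0.    2.1  -0.    1.05 -2.07]
```

View pics/w3.png

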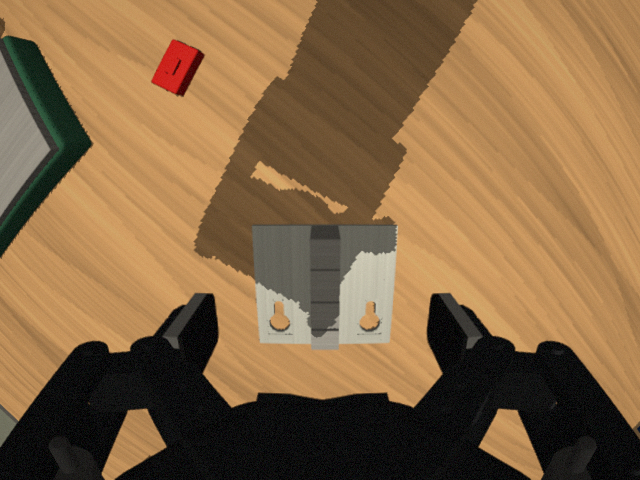

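The wrist view from above the shoe shows plate front corners at (252.5,225.5) and (397.5,223.5), back corners at (261,344) and (391,342), and the block lying along column 325.

Run:
```python
from h import *
i=dict(np.load("w3.npz"))
P=[plane("wrist",p,5,i)[:2] for p in((252.5,225.5),(397.5,223.5),(391,342),(261,344))]
print(*P,np.linalg.norm(P[1]-P[0]),np.linalg.norm(P[2]-P[1]))
f=(P[0]+P[1])/2;b=(P[2]+P[3])/2;d=b-f;u=d/np.linalg.norm(d);print(f,b,np.degrees(np.arctan2(d[1],d[0])))
for e in (P[1]-P[0],P[2]-P[3]):print(np.degrees(np.arctan2(e[1],e[0])))
t=f+4*u;print(t)
np.set_printoptions(precision=4,suppress=True)
go((*t,13.5),np.degrees(np.arctan2(d[1],d[0]))+180)
```

```text
[483.7 159.8] [410.8 241.3] [487.6 310.3] [561.5 228.1] 109.28159181037314 103.19769666939749
[447.3 200.5] [524.5 269.2] 41.61363392713837
131.84059450256382
131.96061433801987
[450.3 203.2]
tcp [452.4787 200.9693 131.1208] psi -139.1 tilt [0.001 0.   ] -> shift m [0.0003 0.0032 0.1176] turn -0.7 t 2.9 F [-0.0786  0.4257 -0.2378] j [ 0.21 -0.    2.1  -0.    1.05 -2.07]
```

Emit:
jog_arm:
  linear:
    - [0,0.003,0.03]
    - [0,0.003,0.06]
    - [0,0.003,0.085]
    - [0,0.003,0.1]
    - [0,0.003,0.11]
    - [0,0.003,0.117]
    - [0,0.003,0.117]
    - [0,0.003,0.117]
  turn: [-0.7,-0.7,-0.7,-0.7,-0.7,-0.7,-0.7,-0.7]
  gripper: [0.06,0.06,0.06,0.06,0.06,0.06,0.06,0.06]

```text
time: 3.57
tcp_pos: [451.1, 203.1, 14.1]
eef_rot: [-0.355, 0.935, -0.0, 0.001]
contact_force: [-0.5, 0.1, -0.1]
width: 59.9
grip_force: 0.0
```

Emit:
jog_arm:
  linear:
    - [0,0,0]
    - [0,0,0]
    - [0,0,0]
    - [0,0,0]
    - [0,0,0]
    - [0,0,0]
    - [0,0,0]
    - [0,0,0]
  turn: [0,0,0,0,0,0,0,0]
  gripper: [0.01,0.01,0.01,0.01,0.01,0.01,0.01,0.01]

```text
time: 4.23
tcp_pos: [451.3, 203.4, 14.5]
eef_rot: [-0.355, 0.935, -0.0, 0.001]
contact_force: [-1.3, -2.2, 6.1]
width: 18.6
grip_force: 59.7
```

Run:
```python
from h import *
s=bot.sense();print(s["width"],s["grip_force"])
np.set_printoptions(precision=4,suppress=True)
go((0,0,0),0)
```

```text
18.588192634941286 59.74050968885422
tcp [451.2712 203.4218  14.5249] psi -138.4 tilt [0.002 0.   ] -> shift m [0.4724 0.1478 0.0136] turn -138.4 t 4.23 F [-1.26   -2.2349  6.0534] j [ 0.22  0.19  2.14 -0.    0.8  -2.08]
```

The block is gripped at 18.6 mm opening. I'll lift and carry it to the front of the press.

Emit:
jog_arm:
  linear:
    - [0,0,-0.01]
    - [0,0,-0.025]
    - [0,0,-0.045]
    - [0,0,-0.065]
    - [0,0,-0.085]
    - [0,0,-0.105]
    - [0,0,-0.105]
    - [0,0,-0.105]
  turn: [0,0,0,0,0,0,0,0]
  gripper: [0.01,0.01,0.01,0.01,0.01,0.01,0.01,0.01]

```text
time: 4.9
tcp_pos: [450.0, 203.3, 118.4]
eef_rot: [-0.356, 0.935, -0.0, 0.0]
contact_force: [-0.2, -0.1, -4.7]
width: 19.2
grip_force: 59.0
```

Run:
```python
from h import *
s=bot.sense();print(s["width"],s["grip_force"],s["ft_torque"])
np.set_printoptions(precision=4,suppress=True)
go((445,-34,120),165.2)
```

```text
19.225486525990515 58.96638035774231 [-0.1  0.2 -0. ]
tcp [450.0293 203.2727 118.4075] psi -138.4 tilt [0.001 0.   ] -> shift m [ 0.1614 -0.174  -0.0016] turn 56.4 t 4.9 F [-0.1584 -0.1077 -4.6811] j [ 0.22  0.01  2.11 -0.    1.02 -2.08]
```

Emit:
jog_arm:
  linear:
    - [0.018,-0.02,0]
    - [0.038,-0.042,0]
    - [0.06,-0.065,0]
    - [0.08,-0.087,0]
    - [0.1,-0.109,0]
    - [0.12,-0.131,0]
    - [0.141,-0.153,0]
    - [0.161,-0.174,-0.002]
  turn: [7,14,21,28,35,42,49,56.4]
  gripper: [0.01,0.01,0.01,0.01,0.01,0.01,0.01,0.01]

```text
time: 5.57
tcp_pos: [442.9, -34.4, 117.2]
eef_rot: [0.129, 0.992, 0.001, -0.003]
contact_force: [0.4, 0.2, -4.5]
width: 18.8
grip_force: 59.5
```

Run:
```python
from h import *
for k in range(4): cams.capture("wrist")
s=bot.sense();print(s["width"],s["grip_force"],s["ft_torque"])
np.set_printoptions(precision=4,suppress=True)
go((509,-51,105),165.2)
```

```text
18.51257281958516 59.96250092983246 [ 0.   0.1 -0. ]
tcp [443.8078 -33.8298 118.0927] psi 165.4 tilt [-0.005  0.002] -> shift m [-0.0675 -0.0002  0.0128] turn 0.2 t 5.77 F [-0.0437 -0.153  -3.8584] j [-0.31 -0.1   2.22  0.    1.03 -1.62]
```

Emit:
jog_arm:
  linear:
    - [-0.008,0,0.004]
    - [-0.018,0,0.008]
    - [-0.03,0,0.012]
    - [-0.042,0,0.012]
    - [-0.052,0,0.012]
    - [-0.06,0,0.012]
    - [-0.066,0,0.012]
    - [-0.066,0,0.012]
  turn: [0.2,0.2,0.2,0.2,0.2,0.2,0.2,0.2]
  gripper: [0.01,0.01,0.01,0.01,0.01,0.01,0.01,0.01]

```text
time: 6.43
tcp_pos: [510.4, -50.2, 108.3]
eef_rot: [0.128, 0.992, -0.0, 0.0]
contact_force: [-0.3, 0.6, -4.4]
width: 18.6
grip_force: 60.0
```

Run:
```python
from h import *
for k in range(3): cams.capture("wrist")
s=bot.sense();M=Ro.from_quat(s["eef_rot"]).as_matrix();T=s["tcp_pos"]
s1=cams.capture("scene")[:,:,::-1];s2=cams.capture("side")[:,:,::-1]
go((509,-51,105),165.2)
np.savez("t4.npz",T=T,M=M)
u=-M[:,0];v=np.array([-u[1],u[0],0])
# predicted plate corners (top, z=TCP-9.5)
Q=[T+u*a+v*b+[0,0,-9.5] for a,b in((-4.9,55),(-4.9,-55),(97.1,-55),(97.1,55))]
for n in("scene","side"):print(n,*[proj(n,q) for q in Q])
cv2.imwrite("pics/s4.png",s1);cv2.imwrite("pics/d4.png",s2)
z=lambda im,x,y,k,W,H:cv2.resize(im[y:y+H//k,x:x+W//k],(W,H),interpolation=cv2.INTER_CUBIC)
cv2.imwrite("pics/c4.png",np.hstack([z(s1,220,190,4,400,400),z(s2,300,220,4,400,400)]))
```

```text
tcp [508.9 -50.1 108.2] psi 165.3 tilt [-0.  0.] -> shift m [-0. -0.  0.] turn 0.1 t 6.68 F [ 0.1  0.6 -5.6] j [-0.3  0.1  2.1 -0.   1.  -1.6]
scene [315.6 246.9] [286.4 217.2] [249.  237.9] [277.3 270. ]
side [309.8 273.6] [339.3 317.5] [386.8 293.8] [355.2 253.1]
```

View pics/c4.png

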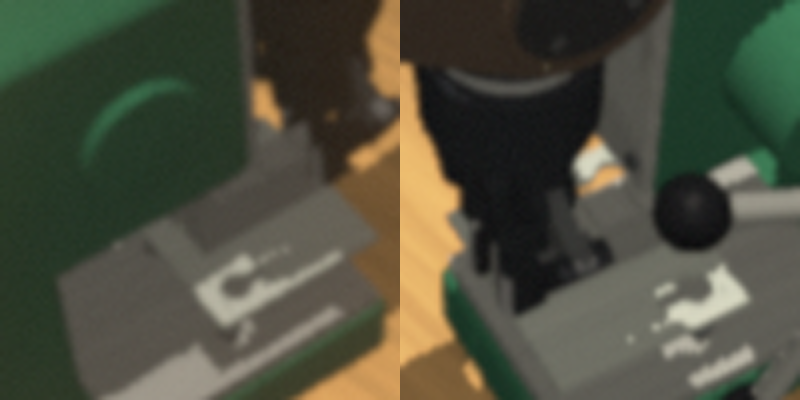

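The composite shows the plate hovering level over the bed. In the scene crop the back-left plate corner is at about (214,326), the front-left corner at (378,242), the +y keyhole at about (237,287), and the +y screw head at (232,330).

Run:
```python
from h import *
t=np.load("t4.npz");T,M=t["T"],t["M"];u=-M[:,0];v=np.array([-u[1],u[0],0]);print(T)
z=T[2]-9.5
for nm,p,(a,b) in(("BL",(214,326),(97.1,55)),("FL",(378,242),(-4.9,55)),("hole",(237,287),(77.1,37))):
    w=plane("scene",(220+p[0]/4,190+p[1]/4),z);e=T+u*a+v*b;d=(w-e);print(nm,w,e,"diff along press x,y:",d@u,d@v)
for p in((232,330),):
    print("screw",plane("scene",(220+p[0]/4,190+p[1]/4),65))
O=plane("side",(354.75,274),65);print("side screws",O,plane("side",(375.25,301),65))
for zz in(60,65):
  print(plane("scene",(259.33,251.67),zz),plane("scene",(277.67,272.67),zz))
```

```text
[508.9 -50.  108.1]
BL [624.7 -25.2  98.6] [616.8 -21.4 108. ] diff along press x,y: 8.546984793438757 -1.6720960218750145
FL [527.5   8.5  98.6] [518.2   4.5 108.1] diff along press x,y: 8.049275914056068 6.306072073145841
hole [597.9 -32.1  98.6] [592.9 -33.7 108. ] diff along press x,y: 4.400327276895893 2.7944007067847103
screw [603.9 -32.8  65. ]
side screws [598.  -40.5  65. ] [ 580.  -111.2   65. ]
[ 583.4 -106.4   60. ] [602.2 -35.6  60. ]
[ 586.1 -103.4   65. ] [604.7 -33.1  65. ]
```

Emit:
jog_arm:
  linear:
    - [-0.003,-0.001,0]
    - [-0.006,-0.0015,0]
    - [-0.006,-0.0015,0.005]
    - [-0.006,-0.0015,0.012]
    - [-0.006,-0.0015,0.018]
    - [-0.006,-0.0015,0.024]
    - [-0.006,-0.0015,0.029]
    - [-0.006,-0.0015,0.029]
  turn: [0,0,0,0,0,0,0,0]
  gripper: [0.01,0.01,0.01,0.01,0.01,0.01,0.01,0.01]

```text
time: 7.35
tcp_pos: [513.6, -52.9, 77.4]
eef_rot: [0.128, 0.992, 0.0, -0.002]
contact_force: [-0.3, -0.2, -4.4]
width: 18.8
grip_force: 59.9
```

Emit:
jog_arm:
  linear:
    - [0,0,0]
    - [0,0,0]
    - [0,0,0]
    - [0,0,0]
    - [0,0,0]
    - [0,0,0]
    - [0,0,0]
    - [0,0,0]
  turn: [0,0,0,0,0,0,0,0]
  gripper: [0.01,0.01,0.01,0.01,0.01,0.01,0.01,0.01]

```text
time: 8.02
tcp_pos: [514.9, -53.3, 79.4]
eef_rot: [0.128, 0.992, -0.0, 0.0]
contact_force: [0.5, 0.0, -6.0]
width: 19.2
grip_force: 59.9
```

Run:
```python
from h import *
s=bot.sense();print(s["width"],s["ft_torque"]*1000)
np.set_printoptions(precision=4,suppress=True)
go((514.2,-52.8,79),165.4)
```

```text
19.173314474648937 [ 39.3 182.5  10.1]
tcp [514.9159 -53.2847  79.411 ] psi 165.3 tilt [ 0. -0.] -> shift m [0.0008 0.0003 0.0004] turn -0.1 t 8.02 F [ 0.5415  0.0102 -5.9911] j [-0.3   0.12  2.07 -0.    0.95 -1.61]
```

Emit:
jog_arm:
  linear:
    - [0,0,0.001]
    - [0,0,0.002]
    - [0,0,0.003]
    - [0,0,0.004]
    - [0,0,0.004]
    - [0,0,0.004]
    - [0,0,0.004]
    - [0,0,0.004]
  turn: [0,0,0,0,0,0,0,0]
  gripper: [0.01,0.01,0.01,0.01,0.01,0.01,0.01,0.01]

```text
time: 8.68
tcp_pos: [514.9, -53.3, 75.4]
eef_rot: [0.128, 0.992, -0.0, 0.0]
contact_force: [-0.9, 0.4, -4.6]
width: 19.0
grip_force: 59.9
```

Run:
```python
from h import *
for k in range(3):
  cams.capture("wrist");s=bot.sense();print(s["width"],s["ft_torque"]*1000,s["tcp_pos"],s["contact_force"],s["eef_rot"]*1000)
```

```text
18.728306282757526 [ 44.4 210.4  23.9] [514.9 -53.3  75.4] [-0.7 -1.  -5. ] [128.1 991.8  -0.    0.1]
18.777379854544645 [ 61.6 202.7  30. ] [514.9 -53.3  75.4] [ 0.9  0.7 -4.3] [128.2 991.8  -0.    0.1]
18.90107321510053 [ 27.5 190.3 -32.6] [514.9 -53.3  75.4] [-0.3  0.5 -4.4] [128.1 991.8  -0.    0.1]
```

The plate is 5 mm below the head tops with no contact force, so the heads are through the holes. I'll lower it onto the bed.

Emit:
jog_arm:
  linear:
    - [0,0,0.001]
    - [0,0,0.002]
    - [0,0,0.003]
    - [0,0,0.004]
    - [0,0,0.005]
    - [0,0,0.0055]
    - [0,0,0.0055]
    - [0,0,0.0055]
  turn: [0,0,0,0,0,0,0,0]
  gripper: [0.01,0.01,0.01,0.01,0.01,0.01,0.01,0.01]

```text
time: 9.5
tcp_pos: [515.0, -53.3, 70.0]
eef_rot: [0.128, 0.992, -0.0, 0.0]
contact_force: [0.2, 1.1, -3.3]
width: 19.0
grip_force: 60.1
```

Run:
```python
from h import *
for k in range(3):
  cams.capture("wrist");s=bot.sense();print(s["width"],s["ft_torque"]*1000,s["tcp_pos"],s["contact_force"],s["eef_rot"]*1000)
```

```text
18.481130547852622 [ -8.2 208.6 -23.1] [515.  -53.3  70. ] [-0.5 -0.5 -3.7] [128.1 991.8  -0.    0.2]
18.345632829695717 [  2.4 157.9 -36.5] [515.  -53.3  69.9] [-0.5 -0.3 -3.8] [128.2 991.8  -0.    0.2]
19.074221158769703 [  4.8 184.2 -23.5] [515.  -53.3  69.9] [-0.7  0.3 -3.9] [128.1 991.8  -0.    0.1]
```

Emit:
jog_arm:
  linear:
    - [0,0,0.0005]
    - [0,0,0.0005]
    - [0,0,0.0005]
    - [0,0,0.0005]
    - [0,0,0.0005]
    - [0,0,0.0005]
    - [0,0,0.0005]
    - [0,0,0.0005]
  turn: [0,0,0,0,0,0,0,0]
  gripper: [0.01,0.01,0.045,0.045,0.045,0.045,0.045,0.045]

```text
time: 10.32
tcp_pos: [515.1, -53.4, 69.6]
eef_rot: [0.128, 0.992, -0.0, 0.0]
contact_force: [0.9, 1.1, -0.2]
width: 45.0
grip_force: 0.0
```

Emit:
jog_arm:
  linear:
    - [0.004,0,-0.004]
    - [0.01,0,-0.005]
    - [0.018,0,-0.005]
    - [0.026,0,-0.005]
    - [0.032,0,-0.005]
    - [0.035,0,-0.005]
    - [0.035,0,-0.005]
    - [0.035,0,-0.005]
  turn: [0,0,0,0,0,0,0,0]
  gripper: [0.045,0.045,0.045,0.045,0.045,0.045,0,0]

```text
time: 10.98
tcp_pos: [480.9, -44.3, 74.4]
eef_rot: [0.128, 0.992, -0.0, 0.0]
contact_force: [1.1, 0.5, -0.7]
width: 21.6
grip_force: 0.0
```

Emit:
jog_arm:
  linear:
    - [0,0,0]
    - [0,0,0]
    - [0,0,0]
    - [0,0,0]
    - [-0.004,0,0]
    - [-0.008,0,0]
    - [-0.011,0,0]
    - [-0.013,0,0]
  turn: [0,0,0,0,0,0,0,0]
  gripper: [0,0,0,0,0,0,0,0]

```text
time: 11.65
tcp_pos: [494.3, -47.9, 74.4]
eef_rot: [0.128, 0.992, -0.0, 0.0]
contact_force: [-0.0, 0.5, -0.2]
width: -0.2
grip_force: 0.0
```

Run:
```python
from h import *
s=bot.sense();print(s["width"],s["tcp_pos"],s["contact_force"])
i=cams.camera_info("wrist");np.savez("w5.npz",**i)
im=cams.capture("wrist")[:,:,::-1];cv2.imwrite("pics/w5.png",im)
```

```text
-0.18116429480087168 [494.3 -47.9  74.4] [-0.   0.5 -0.2]
```

View pics/w5.png

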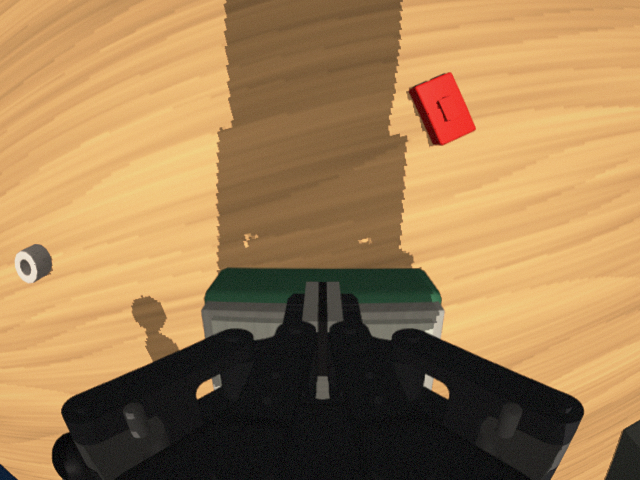

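The wrist view shows shut fingers at column 322, just in front of the bed and shoe, with the small parts untouched. Now I'll push the shoe home.

Emit:
jog_arm:
  linear:
    - [-0.003,0,0]
    - [-0.006,0,0]
    - [-0.009,0,0]
    - [-0.011,0,0]
    - [-0.013,0,0]
    - [-0.015,0,0]
    - [-0.016,0,0]
    - [-0.017,0,0]
  turn: [0,0,0,0,0,0,0,0]
  gripper: [0,0,0,0,0,0,0,0]

```text
time: 12.37
tcp_pos: [508.4, -51.5, 74.1]
eef_rot: [0.128, 0.992, 0.0, -0.003]
contact_force: [-7.0, 0.8, 4.7]
width: 0.1
grip_force: 3.2
```

Emit:
jog_arm:
  linear:
    - [-0.001,0,0]
    - [-0.001,0,0]
    - [-0.002,0,0]
    - [-0.002,0,0]
    - [-0.003,0,0]
    - [-0.003,0,0]
    - [-0.003,0,0]
    - [-0.003,0,0]
  turn: [0,0,0,0,0,0,0,0]
  gripper: [0,0,0,0,0,0,0,0]

```text
time: 13.03
tcp_pos: [511.7, -52.3, 74.0]
eef_rot: [0.128, 0.992, 0.0, -0.002]
contact_force: [-5.0, 1.2, 4.4]
width: -0.2
grip_force: 2.6
```

Run:
```python
from h import *
s=bot.sense();print(s["width"],s["tcp_pos"],s["contact_force"],(s["tcp_pos"]-[515.0,-53.3,70])@[.9677,-.2521,0])
```

```text
-0.24215808348204484 [511.7 -52.3  74. ] [-5.   1.2  4.4] -3.4639660201427955
```

Emit:
jog_arm:
  linear:
    - [-0.001,0,0]
    - [-0.001,0,0]
    - [-0.002,0,0]
    - [-0.002,0,0]
    - [-0.003,0,0]
    - [-0.003,0,0]
    - [-0.003,0,0]
    - [-0.003,0,0]
  turn: [0,0,0,0,0,0,0,0]
  gripper: [0,0,0,0,0,0,0,0]

```text
time: 13.7
tcp_pos: [515.6, -53.4, 74.0]
eef_rot: [0.128, 0.992, 0.0, -0.0]
contact_force: [-2.9, 1.0, 0.2]
width: -0.2
grip_force: 1.7
```

Emit:
jog_arm:
  linear:
    - [-0.0005,0,0]
    - [-0.001,0,0]
    - [-0.001,0,0]
    - [-0.001,0,0]
    - [-0.0015,0,0]
    - [-0.0015,0,0]
    - [-0.0015,0,0]
    - [-0.0015,0,0]
  turn: [0,0,0,0,0,0,0,0]
  gripper: [0,0,0,0,0,0,0,0]

```text
time: 14.37
tcp_pos: [517.4, -53.9, 74.3]
eef_rot: [0.128, 0.992, -0.0, 0.0]
contact_force: [-1.0, 0.9, -1.8]
width: 0.0
grip_force: 0.9
```

Run:
```python
from h import *
s=bot.sense();print(s["width"],s["tcp_pos"],s["contact_force"],(s["tcp_pos"]-[515.0,-53.3,70])@[.9677,-.2521,0])
```

```text
0.03736091846305843 [517.4 -53.9  74.3] [-1.   0.9 -1.8] 2.451116980115839
```

Emit:
jog_arm:
  linear:
    - [-0.0005,0,0]
    - [-0.0005,0,0]
    - [-0.001,0,0]
    - [-0.001,0,0]
    - [-0.001,0,0]
    - [-0.001,0,0]
    - [-0.001,0,0]
    - [-0.001,0,0]
  turn: [0,0,0,0,0,0,0,0]
  gripper: [0,0,0,0,0,0,0,0]

```text
time: 15.03
tcp_pos: [517.6, -54.0, 74.4]
eef_rot: [0.128, 0.992, 0.0, -0.001]
contact_force: [-5.2, 1.3, 1.4]
width: -0.3
grip_force: 2.5
```

Run:
```python
from h import *
s=bot.sense();print(s["tcp_pos"],s["contact_force"],s["ft_torque"]*1000,(s["tcp_pos"]-[515.0,-53.3,70])@[.9677,-.2521,0])
s1=cams.capture("scene")[:,:,::-1];s2=cams.capture("side")[:,:,::-1]
cv2.imwrite("pics/s6.png",s1);cv2.imwrite("pics/d6.png",s2)
z=lambda im,x,y,k,W,H:cv2.resize(im[y:y+H//k,x:x+W//k],(W,H),interpolation=cv2.INTER_CUBIC)
cv2.imwrite("pics/c6.png",np.hstack([z(s1,225,200,4,400,400),z(s2,300,220,4,400,400)]))
```

```text
[517.6 -54.   74.4] [-5.2  1.3  1.4] [170.6 717.6 -23.9] 2.7042555695467474
```

View pics/c6.png

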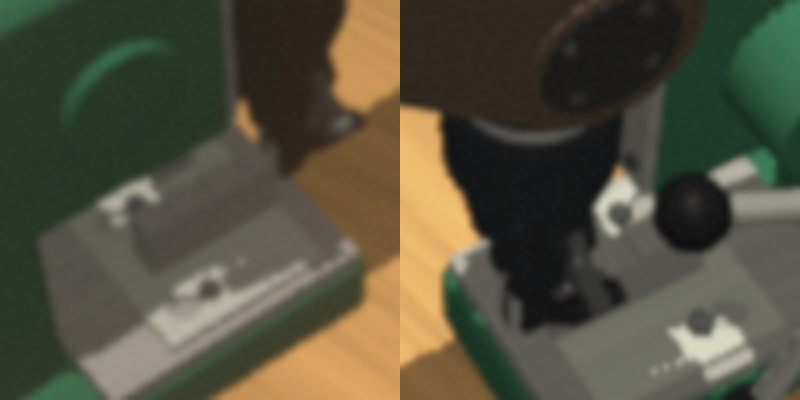

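In both crops the screw heads sit past the entry holes: scene screw (210,290) with hole (183,305), side screw (701,321) with hole (733,310). The plate is flat. I'll measure how far it has travelled.

Run:
```python
from h import *
u=np.array([.9677,-.2521,0])
S=lambda p:(225+p[0]/4,200+p[1]/4);D=lambda p:(300+(p[0]-400)/4,220+p[1]/4)
a=plane("scene",S((210,290)),66);b=plane("scene",S((183,305)),60);print((b-a)@u,a,b)
a=plane("side",D((701,321)),66);b=plane("side",D((733,310)),60);print((b-a)@u,a,b)
# plate back-left corner vs screw
b=plane("scene",S((172,350)),60);print("corner",b)
```

```text
15.251559998820259 [605.1 -33.2  66. ] [618.7 -41.3  60. ]
19.53060737874074 [ 580.7 -110.4   66. ] [ 599.7 -114.9   60. ]
corner [644.5 -26.8  60. ]
```

Emit:
jog_arm:
  linear:
    - [-0.0005,0,0]
    - [-0.001,0,0]
    - [-0.0015,0,0]
    - [-0.0015,0,0]
    - [-0.0015,0,0]
    - [-0.0015,0,0]
    - [-0.0015,0,0]
    - [-0.0015,0,0]
  turn: [0,0,0,0,0,0,0,0]
  gripper: [0,0,0,0,0,0,0,0]

```text
time: 15.8
tcp_pos: [517.6, -53.9, 74.3]
eef_rot: [0.128, 0.992, 0.0, -0.003]
contact_force: [-9.9, 2.2, 5.5]
width: -0.3
grip_force: 4.9
```

Run:
```python
from h import *
s=bot.sense();print(s["tcp_pos"],s["contact_force"],s["ft_torque"]*1000,(s["tcp_pos"]-[515.0,-53.3,70])@[.9677,-.2521,0])
```

```text
[517.6 -53.9  74.3] [-9.9  2.2  5.5] [ 270.  1458.3  -21.9] 2.7124333339725974
```

The shoe is hard home: the tip stopped moving while the force rose to 10 N. I'll back straight out, rise, and move over to the star handle.

Emit:
jog_arm:
  linear:
    - [0.004,0,0]
    - [0.012,0,0]
    - [0.024,0,0]
    - [0.04,0,0]
    - [0.06,0,0]
    - [0.076,0,-0.01]
    - [0.076,0,-0.04]
    - [0.076,0,-0.075]
  turn: [0,0,0,0,0,0,0,0]
  gripper: [0,0,0,0,0,0,0,0]

```text
time: 16.47
tcp_pos: [443.9, -34.5, 148.0]
eef_rot: [0.128, 0.992, 0.0, -0.002]
contact_force: [0.9, -1.0, 0.4]
width: 0.0
grip_force: 0.0
```

Emit:
jog_arm:
  linear:
    - [0,0,-0.035]
    - [0,0,-0.07]
    - [0,0,-0.105]
    - [0,0,-0.14]
    - [0,0,-0.175]
    - [0,0,-0.21]
    - [0,0,-0.245]
    - [0,0,-0.26]
  turn: [0,0,0,0,0,0,0,0]
  gripper: [0,0,0,0,0,0,0,0]

```text
time: 17.13
tcp_pos: [447.4, -35.6, 416.0]
eef_rot: [0.128, 0.992, -0.001, 0.006]
contact_force: [0.8, -0.7, 0.6]
width: -0.1
grip_force: 0.0
```

```bash
cat >> h.py <<'E'
O=np.array([590,-72.5,0]);U=np.array([.9677,-.2521,0]);V=np.array([.2521,.9677,0])
def pp():
    s=bot.sense();d=s["tcp_pos"]-O;M=Ro.from_quat(s["eef_rot"]).as_matrix()
    print("press x,y,z",np.round([d@U,d@V,d[2]],1),"psi",round(np.degrees(np.arctan2(M[1,0],M[0,0])),1),"tilt",np.round(M[:2,2],3),"F",s["contact_force"],"t",round(s["time"],2),"j",np.round(s["joint_pos"],2))
E
python3 - <<'E'
from h import *
for k in range(3): cams.capture("wrist")
pp()
E
```

```text
press x,y,z [-147.9   -0.2  411.2] psi 165.3 tilt [ 0. -0.] F [ 0.  -0.2 -0.7] t 17.28 j [-0.3 -0.3  1.9  0.   1.6 -1.6]
```

Emit:
jog_arm:
  linear:
    - [0,-0.03,0]
    - [0,-0.06,0]
    - [0,-0.09,0]
    - [-0.02,-0.117,0]
    - [-0.055,-0.117,0]
    - [-0.095,-0.117,0]
    - [-0.135,-0.117,0]
    - [-0.168,-0.117,0]
  turn: [0,0,0,0,0,0,0,0]
  gripper: [0,0,0,0,0,0,0,0]

```text
time: 17.95
tcp_pos: [580.4, -191.8, 405.7]
eef_rot: [0.129, 0.992, 0.001, -0.002]
contact_force: [-0.8, -0.5, 0.6]
width: 0.3
grip_force: 0.0
```

Run:
```python
from h import *
for k in range(4): cams.capture("wrist")
pp()
# check balls in the side view: black blobs near predicted positions
im=cams.capture("scene")
def P(x,y,z):return O+x*U+y*V+[0,0,z]
for n in("scene","side"):
    im=cams.capture(n);g=im.max(2)
    for a in(.9,.9-1.571,.9+1.571,.9+3.14):
        e=proj(n,P(32.5-130*np.cos(a),-115,235+130*np.sin(a)));x,y=e.astype(int)
        m=(g[y-18:y+19,x-18:x+19]<45).astype(np.uint8);k,l,st,ce=cv2.connectedComponentsWithStats(m)
        if k>1:
            j=1+np.argmax(st[1:,4]);print(n,round(a,2),e,ce[j]+[x-18,y-18],st[j,4])
```

```text
press x,y,z [  19.1 -117.5  405.4] psi 165.3 tilt [-0.  0.] F [-0.1 -0.3  1. ] t 18.15 j [-0.5  0.1  1.5 -0.   1.6 -1.8]
side 0.9 [394.4 247.5] [384.1 247.2] 9
side -0.67 [370.2 323.5] [383.9 323. ] 129
side 2.47 [493.  209.6] [481.5 203.9] 218
side 4.04 [455.1 284.8] [472.3 271. ] 7
```

Run:
```python
from h import *
from scipy.optimize import least_squares
def P(x,y,z):return O+x*U+y*V+np.array([0,0,z])
ob=np.array([(373.3,272.5),(387.5,324),(481.5,203.8),(475,266.5)])
def f(p):
    q=p[0];A=[.9-q,.9-q-1.571,.9-q+1.571,.9-q+3.1416]
    return np.concatenate([proj("side",P(32.5-130*np.cos(a)+p[1],-115+p[2],235+130*np.sin(a)+p[3]))-o for a,o in zip(A,ob)])
for q0 in(.2,.5,.8):
    r=least_squares(f,[q0,0,0,0]);print(r.x,r.cost,r.fun)
```

```text
[ 0.4  0.4 -1.9  1.2] 0.42446625715482966 [ 0.4  0.5 -0.2 -0.   0.2 -0.3 -0.4 -0.3]
[ 0.4  0.4 -1.9  1.2] 0.4244662571547981 [ 0.4  0.5 -0.2 -0.   0.2 -0.3 -0.4 -0.3]
[ 0.4  0.4 -1.9  1.2] 0.42446625715634423 [ 0.4  0.5 -0.2 -0.   0.2 -0.3 -0.4 -0.3]
```

The star reads about 0.4 at the start and the press frame fits to under 1 px. The front spoke is therefore at +0.5 rad. First push: that spoke from +0.5 to about -0.3 rad.

Emit:
jog_arm:
  linear:
    - [0.02,0.001,0.02]
    - [0.04,0.001,0.05]
    - [0.054,0.001,0.08]
    - [0.054,0.001,0.105]
    - [0.057,0.001,0.112]
    - [0.06,0.001,0.119]
    - [0.064,0.001,0.127]
    - [0.069,0.001,0.135]
  turn: [0,0,0,0,0,0,0,0]
  gripper: [0,0,0,0,0,0,0,0]

```text
time: 18.97
tcp_pos: [513.8, -173.0, 277.4]
eef_rot: [0.128, 0.992, -0.001, 0.003]
contact_force: [2.1, 0.2, 4.4]
width: -0.0
grip_force: 1.6
```

Run:
```python
from h import *
pp();cams.capture("wrist");pp()
```

```text
press x,y,z [ -48.4 -116.5  277.4] psi 165.3 tilt [ 0. -0.] F [2.1 0.2 4.4] t 18.97 j [-0.5 -0.1  1.9  0.   1.3 -1.8]
press x,y,z [ -50.  -116.4  274.7] psi 165.3 tilt [ 0. -0.] F [1.  0.5 0. ] t 19.02 j [-0.5 -0.1  1.9 -0.   1.3 -1.8]
```

Emit:
jog_arm:
  linear:
    - [0.004,0,0.007]
    - [0.008,0,0.015]
    - [0.012,0,0.023]
    - [0.015,0,0.03]
    - [0.018,0,0.038]
    - [0.021,0,0.046]
    - [0.024,0,0.053]
    - [0.026,0,0.06]
  turn: [0,0,0,0,0,0,0,0]
  gripper: [0,0,0,0,0,0,0,0]

```text
time: 19.68
tcp_pos: [486.7, -165.8, 213.3]
eef_rot: [0.128, 0.992, 0.0, -0.001]
contact_force: [0.8, 0.4, 3.2]
width: 0.1
grip_force: 1.3
```

```bash
cat >> h.py <<'E'
def star(q0):
    from scipy.optimize import minimize_scalar
    im=cams.capture("side");g=im.max(2);B=[]
    def P(q,k):
        a=.9-q+k*np.pi/2;return proj("side",O+(32.9-130*np.cos(a))*U-116.9*V+np.array([0,0,236.2+130*np.sin(a)]))
    m=(g<40).astype(np.uint8)
    K=cv2.circle(np.zeros((15,15),np.float32),(7,7),7,1,-1);K/=K.sum()
    s=cv2.filter2D(m.astype(np.float32),-1,K)
    for q in np.arange(q0-.3,q0+.31,.02):
        v=[s[int(round(y)),int(round(x))] for x,y in (P(q,k) for k in(-2,-1,0,1,2)[1:])]
        B.append((sum(v),round(q,2),np.round(v,2).tolist()))
    return sorted(B,reverse=True)[:3]
E
python3 - <<'E'
from h import *
cams.capture("wrist");cams.capture("wrist");pp();print(star(1.2))
E
```

```text
press x,y,z [ -77.6 -116.1  212. ] psi 165.3 tilt [-0.  0.] F [ 0.4  0.4 -0.4] t 19.78 j [-0.5 -0.1  2.  -0.   1.2 -1.8]
[(np.float32(2.9932885), np.float64(1.18), [0.5199999809265137, 0.949999988079071, 0.6600000262260437, 0.8600000143051147]), (np.float32(2.9530203), np.float64(1.2), [0.4399999976158142, 0.949999988079071, 0.75, 0.8100000023841858]), (np.float32(2.9194632), np.float64(1.22), [0.3400000035762787, 0.9599999785423279, 0.8100000023841858, 0.8100000023841858])]
```

The star now reads about 1.19. Next I'll go over to the back side of the next spoke, at about 1.28 rad.

Emit:
jog_arm:
  linear:
    - [0.01,0,-0.03]
    - [0.015,0,-0.065]
    - [0.015,0,-0.1]
    - [0.015,0,-0.14]
    - [0.015,0,-0.175]
    - [0.01,0,-0.2]
    - [-0.015,0,-0.2]
    - [-0.05,0,-0.2]
  turn: [0,0,0,0,0,0,0,0]
  gripper: [0,0,0,0,0,0,0,0]

```text
time: 20.5
tcp_pos: [535.7, -178.7, 418.4]
eef_rot: [0.128, 0.992, -0.001, 0.002]
contact_force: [1.5, -0.4, -0.2]
width: -0.0
grip_force: 0.0
```

Emit:
jog_arm:
  linear:
    - [-0.03,0,0]
    - [-0.055,0,0]
    - [-0.068,0,0]
    - [-0.068,0,0.01]
    - [-0.068,0,0.035]
    - [-0.068,0,0.06]
    - [-0.068,0,0.085]
    - [-0.068,0,0.095]
  turn: [0,0,0,0,0,0,0,0]
  gripper: [0,0,0,0,0,0,0,0]

```text
time: 21.17
tcp_pos: [598.9, -194.8, 313.5]
eef_rot: [0.128, 0.992, 0.001, -0.004]
contact_force: [-0.6, 0.7, -0.9]
width: 0.0
grip_force: 0.0
```

Run:
```python
from h import *
cams.capture("wrist");cams.capture("wrist");pp();print(star(1.2)[0])
```

```text
press x,y,z [  40.1 -116.3  315.5] psi 165.3 tilt [-0.  0.] F [-0.2  0.1  0. ] t 21.27 j [-0.5  0.1  1.6 -0.   1.4 -1.8]
(np.float32(3.275168), np.float64(1.18), [0.5600000023841858, 0.9900000095367432, 0.8899999856948853, 0.8299999833106995])
```

Emit:
jog_arm:
  linear:
    - [0.012,0,0.002]
    - [0.022,0,0.004]
    - [0.033,0,0.007]
    - [0.045,0,0.01]
    - [0.055,0,0.014]
    - [0.064,0,0.018]
    - [0.072,0,0.022]
    - [0.078,0,0.028]
  turn: [0,0,0,0,0,0,0,0]
  gripper: [0,0,0,0,0,0,0,0]

```text
time: 21.98
tcp_pos: [527.2, -176.9, 294.7]
eef_rot: [0.128, 0.992, -0.001, 0.004]
contact_force: [4.5, -1.8, 1.2]
width: -0.1
grip_force: 1.6
```

Run:
```python
from h import *
pp();cams.capture("wrist");pp();print(star(1.95)[0])
```

```text
press x,y,z [ -34.4 -116.8  294.7] psi 165.3 tilt [ 0. -0.] F [ 4.5 -1.8  1.2] t 21.98 j [-0.5 -0.   1.8  0.   1.4 -1.8]
press x,y,z [ -36.5 -116.5  292.2] psi 165.3 tilt [ 0. -0.] F [ 1.6 -0.7 -0.8] t 22.03 j [-0.5 -0.   1.8 -0.   1.4 -1.8]
(np.float32(3.1342282), np.float64(1.89), [0.47999998927116394, 0.8500000238418579, 0.8899999856948853, 0.9100000262260437])
```

Emit:
jog_arm:
  linear:
    - [0.003,0,0.004]
    - [0.006,0,0.008]
    - [0.009,0,0.012]
    - [0.011,0,0.016]
    - [0.013,0,0.019]
    - [0.015,0,0.022]
    - [0.017,0,0.025]
    - [0.018,0,0.027]
  turn: [0,0,0,0,0,0,0,0]
  gripper: [0,0,0,0,0,0,0,0]

```text
time: 22.75
tcp_pos: [508.4, -171.4, 263.8]
eef_rot: [0.128, 0.992, 0.0, -0.0]
contact_force: [2.9, -0.4, 1.6]
width: 0.0
grip_force: 1.3
```

Emit:
jog_arm:
  linear:
    - [0.001,0,0.001]
    - [0.001,0,0.003]
    - [0.002,0,0.004]
    - [0.002,0,0.005]
    - [0.003,0,0.006]
    - [0.003,0,0.007]
    - [0.003,0,0.008]
    - [0.003,0,0.008]
  turn: [0,0,0,0,0,0,0,0]
  gripper: [0,0,0,0,0,0,0,0]

```text
time: 23.42
tcp_pos: [505.4, -170.7, 256.0]
eef_rot: [0.128, 0.992, 0.0, -0.001]
contact_force: [1.3, -0.9, 2.2]
width: 0.2
grip_force: 1.1
```

Run:
```python
from h import *
pp();print(star(2.3)[0])
```

```text
press x,y,z [ -57.1 -116.3  256. ] psi 165.3 tilt [-0.  0.] F [ 1.3 -0.9  2.2] t 23.42 j [-0.5 -0.1  1.9 -0.   1.3 -1.8]
(np.float32(3.2013423), np.float64(2.32), [0.6499999761581421, 0.6899999976158142, 0.9700000286102295, 0.8899999856948853])
```

Emit:
jog_arm:
  linear:
    - [0,0,0.001]
    - [0,0,0.002]
    - [0.001,0,0.003]
    - [0.001,0,0.004]
    - [0.001,0,0.005]
    - [0.001,0,0.006]
    - [0.001,0,0.006]
    - [0.001,0,0.006]
  turn: [0,0,0,0,0,0,0,0]
  gripper: [0,0,0,0,0,0,0,0]

```text
time: 24.13
tcp_pos: [504.5, -170.4, 249.9]
eef_rot: [0.128, 0.992, 0.0, -0.0]
contact_force: [-1.5, 0.4, 2.4]
width: -0.2
grip_force: 0.8
```

Run:
```python
from h import *
pp();print(star(2.4)[0])
```

```text
press x,y,z [ -58.1 -116.3  249.9] psi 165.3 tilt [-0.  0.] F [-1.5  0.4  2.4] t 24.13 j [-0.5 -0.   1.9 -0.   1.3 -1.8]
(np.float32(3.2348993), np.float64(2.38), [0.699999988079071, 0.6499999761581421, 0.9900000095367432, 0.8899999856948853])
```

Emit:
jog_arm:
  linear:
    - [0,0,0.001]
    - [0,0,0.001]
    - [0,0,0.002]
    - [0,0,0.002]
    - [0,0,0.003]
    - [0,0,0.003]
    - [0,0,0.003]
    - [0,0,0.003]
  turn: [0,0,0,0,0,0,0,0]
  gripper: [0,0,0,0,0,0,0,0]

```text
time: 24.85
tcp_pos: [504.6, -170.5, 247.5]
eef_rot: [0.128, 0.992, 0.0, -0.0]
contact_force: [-3.0, 0.6, 4.9]
width: 0.3
grip_force: 2.1
```

Run:
```python
from h import *
pp()
```

```text
press x,y,z [ -58.  -116.4  247.5] psi 165.3 tilt [-0.  0.] F [-3.   0.6  4.9] t 24.85 j [-0.5 -0.   1.9 -0.   1.3 -1.8]
```

Emit:
jog_arm:
  linear:
    - [0,0,0.001]
    - [0,0,0.001]
    - [0,0,0.002]
    - [0,0,0.002]
    - [0,0,0.002]
    - [0,0,0.002]
    - [0,0,0.002]
    - [0,0,0.002]
  turn: [0,0,0,0,0,0,0,0]
  gripper: [0,0,0,0,0,0,0,0]

```text
time: 25.52
tcp_pos: [504.6, -170.5, 247.1]
eef_rot: [0.128, 0.992, -0.0, -0.0]
contact_force: [-5.1, 2.0, 10.4]
width: 0.2
grip_force: 4.5
```

Run:
```python
from h import *
pp();print(star(2.4)[0])
```

```text
press x,y,z [ -57.9 -116.4  247.1] psi 165.3 tilt [-0. -0.] F [-5.1  2.  10.4] t 25.52 j [-0.5 -0.   1.9 -0.   1.3 -1.8]
(np.float32(3.2214766), np.float64(2.38), [0.6600000262260437, 0.6600000262260437, 1.0, 0.8999999761581421])
```

The tip stalled at the expected height, reading about 2.4, with the force rising to 10 N, so the ram rests on the die block. I'll withdraw and check.

Emit:
jog_arm:
  linear:
    - [0,0,-0.005]
    - [0,0,-0.02]
    - [0.01,0,-0.05]
    - [0.02,0,-0.08]
    - [0.035,0,-0.11]
    - [0.05,0,-0.14]
    - [0.06,0,-0.15]
    - [0.06,0,-0.15]
  turn: [0,0,0,0,0,0,0,0]
  gripper: [0,0,0,0,0,0,0,0]

```text
time: 26.23
tcp_pos: [447.1, -155.7, 399.4]
eef_rot: [0.128, 0.992, -0.002, 0.004]
contact_force: [0.1, -0.0, 0.5]
width: -0.2
grip_force: 0.0
```

Run:
```python
from h import *
for k in range(4):cams.capture("wrist")
pp();print(star(2.4))
# shoe: left edge front/back corners in the scene view versus home prediction; small parts vs start
a=cams.capture("scene");b=cams.capture("side");a0=cv2.imread("pics/scene0.png")[:,:,::-1];b0=cv2.imread("pics/side0.png")[:,:,::-1]
for n,i,j,c in(("scene",a,a0,[(349,254),(300,361),(378,418)]),("side",b,b0,[(266,315),(339,220),(388,417),(287,180)])):
    for x,y in c: print(n,(x,y),"mean change",np.abs(i[y-8:y+9,x-8:x+9].astype(int)-j[y-8:y+9,x-8:x+9]).mean().round(1))
s6=cv2.imread("pics/s6.png")[:,:,::-1]
x0,y0=255,255;t=s6[y0:y0+40,x0:x0+55];r=cv2.matchTemplate(a,np.ascontiguousarray(t),cv2.TM_CCOEFF_NORMED);print("shoe template",cv2.minMaxLoc(r)[1::2],(x0,y0))
```

```text
press x,y,z [-117.8 -116.2  392.8] psi 165.3 tilt [-0.  0.] F [-0.  -0.3  0.2] t 26.43 j [-0.6 -0.2  1.8  0.   1.6 -1.9]
[(np.float32(3.4026845), np.float64(2.4), [0.7699999809265137, 0.6800000071525574, 1.0, 0.949999988079071]), (np.float32(3.3825502), np.float64(2.38), [0.7400000095367432, 0.6800000071525574, 1.0, 0.949999988079071]), (np.float32(3.2483222), np.float64(2.42), [0.7300000190734863, 0.5799999833106995, 0.9900000095367432, 0.949999988079071])]
scene (349, 254) mean change 2.0
scene (300, 361) mean change 2.5
scene (378, 418) mean change 1.6
side (266, 315) mean change 13.8
side (339, 220) mean change 39.3
side (388, 417) mean change 25.0
side (287, 180) mean change 11.1
shoe template (0.760006308555603, (255, 255)) (255, 255)
```

```bash
python3 -c "
from workcell import bot
print(bot.finish_job())"
```

```text
the job is handed in; nothing more can be done
None
```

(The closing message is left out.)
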